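# Find the rocking cover of the pressing frame and seat it

### The job

One of the four identical covers of the aluminium pressing frame is not seated. With the fingertips, press the covers near an edge until you find the one that rocks and make it rock, then press that one in its middle until it sits flush like the others. Only touch and press: do not lift or prise a cover out, do not hammer on them, leave everything else on the counter where it is, and finish with all four covers flush.

Things in the scene. Friction and masses are not known exactly. Their poses are not given: they have to be found in the camera images.
- frame: aluminium pressing frame fixed to the counter, 203 x 203 x 45 mm, origin at the centre of its underside, z up. 2 x 2 square wells 87 mm wide, centred at (+-48, +-48) mm in its x, y; rib between them 9 mm, rim 10 mm. In each well a ledge 33 mm up runs all round: a cover seated on it has its top flush with the rim (45 mm up)
- frame_rim (a point): middle of the frame's top, 45 mm above its underside. Below the middle of every cover stands a stiff friction stud, 14 mm across, no spring. Three studs are home; one, under any cover, stands 3 to 4 mm above the ledge. In the middle of that cover, more than about 12 N slides the stud down (3 to 4 mm): the cover sinks flush and stays
- cover1: far left (from the robot) of four identical green stoneware covers, well at (+48, +48) mm of the frame; 84 x 84 x 12 mm, about 200 g, white 22 mm dot at the middle of its top. Origin: centre of its underside, z up, 33 mm over the frame's when seated; if loose, it lies level on its stud, 3 to 4 mm proud; 1 to 5 N near an edge tips it about 0.1 rad (fingertips stop 1 to 3 mm higher than on a seated one); let go, it falls back
- cover2: far right (from the robot) of four identical green stoneware covers, well at (+48, -48) mm of the frame; 84 x 84 x 12 mm, about 200 g, white 22 mm dot at the middle of its top. Origin: centre of its underside, z up, 33 mm over the frame's when seated; if loose, it lies level on its stud, 3 to 4 mm proud; 1 to 5 N near an edge tips it about 0.1 rad (fingertips stop 1 to 3 mm higher than on a seated one); let go, it falls back
- cover3: near left (from the robot) of four identical green stoneware covers, well at (-48, +48) mm of the frame; 84 x 84 x 12 mm, about 200 g, white 22 mm dot at the middle of its top. Origin: centre of its underside, z up, 33 mm over the frame's when seated; if loose, it lies level on its stud, 3 to 4 mm proud; 1 to 5 N near an edge tips it about 0.1 rad (fingertips stop 1 to 3 mm higher than on a seated one); let go, it falls back
- cover4: near right (from the robot) of four identical green stoneware covers, well at (-48, -48) mm of the frame; 84 x 84 x 12 mm, about 200 g, white 22 mm dot at the middle of its top. Origin: centre of its underside, z up, 33 mm over the frame's when seated; if loose, it lies level on its stud, 3 to 4 mm proud; 1 to 5 N near an edge tips it about 0.1 rad (fingertips stop 1 to 3 mm higher than on a seated one); let go, it falls back
- bowl: small blue ceramic sauce bowl, 72 mm across, 32 mm high, loose, beside the frame on its left; leave alone. Origin at the centre of its underside
- jar: small closed jar, 48 mm across, 65 mm high, loose, beside the frame on its right; leave alone. Origin at the centre of its underside
- plate: black ceramic plate, 210 mm across, 22 mm high, loose, to the right; leave alone. Origin at the centre of its underside
- paddle: wooden paddle 200 mm long, loose, lying on the bamboo rolling mat (240 x 240 x 7 mm, fixed) to the left; leave alone. Origin on its underside
- mug: white mug, 76 mm across, 85 mm high, loose, at the far left; leave alone. Origin at the centre of its underside
- canister_door (a joint): swing door on the near face of the clear acrylic canister (120 x 120 x 150 mm, fixed, far right); 0 is shut, positive is open (rad); leave shut
There are look-alikes about, which are no part of the job. Leave any pink or yellow look-alike of the cover4 alone. Leave any orange look-alike of the cover1 alone.

How it is judged:
By the outcome, as a careful person would: the job done as asked, in the order asked, and still so for the second after the job is handed in, with the robot touching nothing.
It also fails if it takes over 45 s, if anything falls off the work surface, if the arm or the gripper's body presses on something with over 40 N, if the wrist force passes 120 N, or if a joint passes its speed limit or range.

### The arm

A 7-joint arm with a two-finger parallel gripper is mounted at the origin on the work surface. World frame = base frame: x ahead of the robot, y to its left, z up, the work surface at z = 0. Lengths are in m, angles in degrees, forces in N, time in s.
With the tool pointing down it reaches from about 0.4 to 0.85 m from the base axis. Payload 10.4 kg.
Tool frame: the origin (TCP) lies at the very end of the fingers, on their centre line; the grasp point (between the pads) lies 19 mm behind it; x points along the fingers, z is the direction in which the jaws open and shut, and the axes are right-handed (so a half turn about x gives the same grasp; the last joint's range is limited). The gripper opens to 85 mm and grips with 20 to 120 N. Pads are 22 mm wide; open, the fingers measure 114 mm over their backs; the gripper's body (76 mm by 85 mm) begins 54 mm behind the grasp point. The pads swing forward as they close: fully open they stand 13 mm farther back than shut.
Start: joints at [63.564, 19.034, -3.707, 83.658, 1.238, 77.344, -5.071], TCP at [0.266, -0.566, 0.231] pointing down, gripper open.
Joint ranges: [-148.97, 148.97], [-28.65, 121.19], [-84.17, 76.75], [9.2, 138.47], [-72.65, 252.65], [3.7, 117.97], [-149.18, 149.18]. Speed limits (degrees/s): [127.2, 127.2, 159.86, 159.86, 180, 180, 180].

### API

Orientations are given as [roll, pitch, yaw] about the fixed x, y, z axes, in that order (R = Rz(yaw) Ry(pitch) Rx(roll)).
In Python, from station import monitor, read_camera, workorder gives the robot as it stands.
- The arm moves only by the tool carry_out, never from a script. Its argument "increments" is one flat list of numbers, 6 for each row, row after row: the shift along the tool's x, y, z in cm, then the turn, a rotation vector about the tool's x, y, z in rad. In form: [x, y, z, ax, ay, az, x, y, z, ax, ay, az, ...]. A call has 1 to 20 rows; each row shifts and turns the commanded pose from where the row before left it, along the tool's axes as they then stand; what a row does not reach is not made up. A row lasts 1/8 s, in which the tool goes at most 62.5 mm and 10.7 degrees, less where a joint would pass 70% of its speed; a pose out of reach is approached as far as the arm can. A call is refused whole if a number of a shift passes 6.25 or a number of a turn 0.188, either way. A call with a gripper value outside its range is refused whole. "fingers" is the opening, from 0 (shut) to 1 (fully open), set as the call begins (left out, the last holds). The fingers move at their own pace and stop on an object; "squeeze" is the grip in N (left out, the last holds). Time passes only in rows, so rows that do not move let the fingers close. It gives the time, the measured TCP pose, the force and the opening at its end, in the units of the state.
- monitor.sense(): the state, without advancing time (a new reading comes with each control period).
- read_camera(name): name is "scene" or "top"; returns a dict with "pixels" (420x560x3 uint8, red, green, blue), "range_z" (420x560 float32, m along the optical axis (not along the pixel's ray), 0 where there is no reading), "fx", "fy", "cx", "cy" (pixels), "rvec" (rotation vector, rad) and "tvec" (3), from world to camera coordinates, as OpenCV has them. Camera axes: x right, y down, z forward; pixel columns grow to the right and rows downward; lengths in m; the calibration is good to about 2 mm. A picture is of the moment at which its call begins.
- workorder.finish_job(): hands the job in, once; it reports no verdict.
The state is a dict: "t": time; "qpos": joint angles; "qd": joint speeds; "joint_torque": joint torques, N m; "tcp_pos": TCP position; "tcp_rot": TCP orientation; "ft_force": force on the tool from outside, world axes, zero at the start; "torque": the same for the moment, N m; "grip_width": finger opening in m.
Only numpy, scipy, OpenCV 4.12 (cv2) and the standard library are available. Lean on these libraries where they do the work, as an engineer would, in place of code of your own. Each camera call takes 0.05 s, during which the arm holds its last target. There are 200 camera calls.

## Working session

There is one attempt and no reset: what is moved stays moved. The work goes in short steps, Python scripts to look and compute and a tool call to move; the robot and the scene stay as the last step left them, time stands still between calls to the robot, and variables do not carry over. Pictures are saved under pics/ and viewed, about 8 in all and at most 12, crops included, and the job is handed in when it is done.

Besides the shell and the picture viewer there is one more tool, called by a JSON object that holds its "fn" and its "kwargs". carry_out: Moves the arm, as the interface text tells. Its arguments: {"type":"object","properties":{"increments":{"type":"array","items":{"type":"number"}},"fingers":{"type":"number"},"squeeze":{"type":"number"}},"required":["increments"]}

```bash
ls; mkdir -p pics
python3 - <<'E'
from station import monitor, read_camera
import cv2,numpy as np
print(monitor.sense())
for n in("top","scene"):
    c=read_camera(n); np.savez(f"pics/{n}0.npz",**c); cv2.imwrite(f"pics/{n}0.png",c["pixels"][:,:,::-1])
    print(n,c["fx"],c["cx"],c["cy"],c["rvec"],c["tvec"])
E
```

```text
pics
{'t': 0.0, 'qpos': array([63.56347407, 19.07282537, -3.70668265, 83.70874851,  1.2375952 ,
       77.34271661, -5.06856963]), 'qd': array([ 0.02913875, -0.04008026, -0.00259893, -0.10807945,  0.05183815,
       -0.0071668 ,  0.01756709]), 'joint_torque': array([-7.05540697e-04, -6.25448298e+01,  4.88849112e-02, -3.91612315e+01,
        1.62387360e-02,  9.90672503e-03,  7.26992994e-05]), 'tcp_pos': array([ 0.26535906, -0.56543491,  0.23048378]), 'tcp_rot': array([-177.21373471,   89.91555859,  117.9309453 ]), 'ft_force': array([-0.19560632,  0.47241033, -0.50215572]), 'torque': array([-0.02241834, -0.0273407 , -0.00626069]), 'grip_width': 0.08544482784023712}
top 404.72651906289684 278.0735719743711 208.30973370549935 [ 2.16407887 -2.16571908  0.14423501] [0.02439446 0.55299541 1.4404655 ]
scene 493.7726528860787 274.67119910737875 209.10449570627202 [ 0.83618658  2.64295884 -0.93846426] [ 0.44229274 -0.23510029  1.70136197]
```

View pics/top0.png

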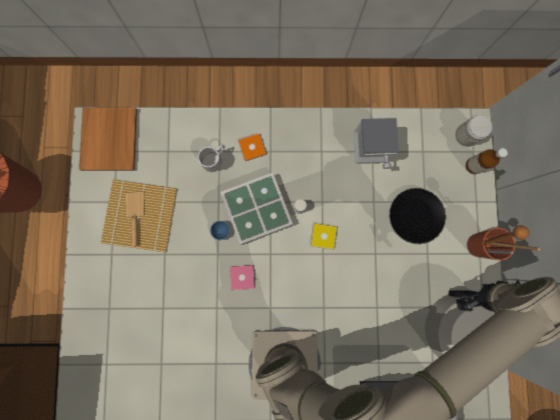

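View pics/scene0.png

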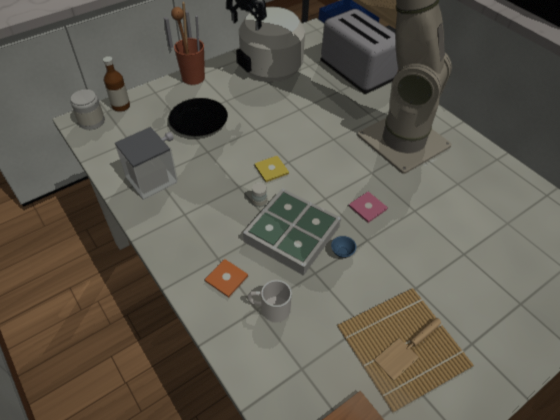

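The top view shows the frame at about (257, 208), with green covers whose dots are at (239,200), (264,191), (249,225) and (273,216). The bowl is at (220,231) and the jar at (300,206). The scene view shows the same layout with the frame at about (292,230). Next I'll measure the dots in both views.

```bash
cat > h.py <<'E'
import numpy as np,cv2
def ray(c,uv,z):
    R=cv2.Rodrigues(c["rvec"])[0]; o=-R.T@c["tvec"]
    d=R.T@np.array([(uv[0]-c["cx"])/c["fx"],(uv[1]-c["cy"])/c["fy"],1]); return o+d*(z-o[2])/d[2]
def pts(c):
    h,w=c["range_z"].shape; u,v=np.meshgrid(np.arange(w),np.arange(h)); z=c["range_z"]
    P=np.stack([(u-c["cx"])/c["fx"]*z,(v-c["cy"])/c["fy"]*z,z],-1); R=cv2.Rodrigues(c["rvec"])[0]
    return (P-c["tvec"])@R
E
python3 - <<'E'
from h import *
for n in("top","scene"):
    c=dict(np.load(f"pics/{n}0.npz")); hsv=cv2.cvtColor(c["pixels"],cv2.COLOR_RGB2HSV); P=pts(c)
    g=cv2.inRange(hsv,(65,60,30),(95,255,200))
    k,l,s,ce=cv2.connectedComponentsWithStats(g)
    for i in range(1,k):
        if s[i,4]<150: continue
        m=(l==i).astype(np.uint8); cs,h=cv2.findContours(m,cv2.RETR_CCOMP,cv2.CHAIN_APPROX_NONE)
        out=max(cs,key=cv2.contourArea); M=cv2.moments(out); cen=(M["m10"]/M["m00"],M["m01"]/M["m00"])
        holes=[q for q,hh in zip(cs,h[0]) if hh[3]>=0 and cv2.contourArea(q)>15]
        dots=[ray(c,cv2.minEnclosingCircle(q)[0],.045).round(4) for q in holes]
        me=cv2.erode(m,np.ones((3,3)))>0
        hz=P[me][:,2]; hz=hz[c["range_z"][me]>0]
        box=[ray(c,p,.045)[:2].round(3).tolist() for p in cv2.boxPoints(cv2.minAreaRect(out))]
        print(n,s[i,4],np.round(cen,1),ray(c,cen,.045).round(4),dots,"z",np.median(hz).round(4),hz.std().round(4),box)
E
python3 - <<'E'
from h import *
for n,p in(("top",[(243,206),(257,187),(257,208),(239,200)]),("scene",[(297,236),(288,200)])):
    c=dict(np.load(f"pics/{n}0.npz")); hsv=cv2.cvtColor(c["pixels"],cv2.COLOR_RGB2HSV)
    for q in p: print(n,q,hsv[q[1],q[0]],c["pixels"][q[1],q[0]],pts(c)[q[1],q[0]])
E
```

```text
top (243, 206) [ 68  56 104] [ 81 104  87] [0.56056451 0.15109643 0.04049867]
top (257, 187) [ 68  56 113] [ 88 113  95] [0.62953312 0.10056033 0.04524383]
top (257, 208) [ 23   6 171] [171 170 167] [0.55329847 0.10039397 0.04024056]
top (239, 200) [ 40   4 190] [189 190 187] [0.5821969  0.16560504 0.04267502]
scene (297, 236) [69 59 74] [57 74 62] [0.56576963 0.14031684 0.04516529]
scene (288, 200) [69 58 75] [58 75 63] [0.5090921  0.02057068 0.04709789]
```

```bash
cat > m.py <<'E'
from h import *
def covers(c,n):
    hsv=cv2.cvtColor(c["pixels"],cv2.COLOR_RGB2HSV); P=pts(c)
    g=cv2.inRange(hsv,(55,35,30),(85,255,200)); g[(np.linalg.norm(P[:,:,:2]-[.555,.1],axis=2)>.16)]=0
    k,l,s,ce=cv2.connectedComponentsWithStats(g,connectivity=4)
    for i in range(1,k):
        if s[i,4]<150: continue
        m=(l==i).astype(np.uint8); cs,h=cv2.findContours(m,cv2.RETR_CCOMP,cv2.CHAIN_APPROX_NONE)
        out=max(cs,key=cv2.contourArea); M=cv2.moments(out); cen=(M["m10"]/M["m00"],M["m01"]/M["m00"])
        holes=[q for q,hh in zip(cs,h[0]) if hh[3]>=0 and cv2.contourArea(q)>15]
        dots=[ray(c,cv2.minEnclosingCircle(q)[0],.045)[:2].round(4).tolist() for q in holes]
        me=cv2.erode(m,np.ones((3,3)))>0
        me&=c["range_z"]>0; A=P[me]; X=np.c_[A[:,:2]-A[:,:2].mean(0),np.ones(len(A))]; f=np.linalg.lstsq(X,A[:,2],rcond=None)[0]
        box=[ray(c,p,.045)[:2].round(3).tolist() for p in cv2.boxPoints(cv2.minAreaRect(out))]
        print(n,s[i,4],np.round(cen,1),"ctr",ray(c,cen,.045)[:2].round(4),"dot",dots,"plane",f.round(4),box)
    rim=(np.linalg.norm(P[:,:,:2]-[.555,.1],axis=2)<.14)&(hsv[:,:,1]<25)&(P[:,:,2]>.035)&(P[:,:,2]<.055)
    print("rim z",np.median(P[rim][:,2]))
E
python3 - <<'E'
from m import *
for n in("top","scene"): covers(dict(np.load(f"pics/{n}0.npz")),n)
E
```

```text
top 451 [263.7 190.6] ctr [0.6165 0.076 ] dot [[0.6178, 0.0754]] plane [-0.0163 -0.0022  0.0474] [[0.64, 0.128], [0.669, 0.052], [0.593, 0.024], [0.564, 0.099]]
top 455 [239.  200.1] ctr [0.5814 0.1654] dot [[0.581, 0.1654]] plane [0.0106 0.0026 0.0439] [[0.605, 0.217], [0.634, 0.142], [0.558, 0.113], [0.529, 0.188]]
top 457 [273.2 215.3] ctr [0.5261 0.0417] dot [[0.5264, 0.0424]] plane [0.0046 0.0026 0.0438] [[0.55, 0.094], [0.578, 0.018], [0.503, -0.01], [0.474, 0.065]]
top 458 [248.2 224.7] ctr [0.4922 0.1316] dot [[0.4928, 0.1318]] plane [ 0.0064 -0.0112  0.0439] [[0.516, 0.183], [0.544, 0.108], [0.469, 0.08], [0.441, 0.154]]
rim z 0.043689935936394544
scene 536 [287.4 207. ] ctr [0.5256 0.04  ] dot [[0.524, 0.0385]] plane [0.0076 0.0076 0.0451] [[0.577, 0.017], [0.506, -0.029], [0.474, 0.061], [0.545, 0.103]]
scene 584 [315.5 221.6] ctr [0.4912 0.1297] dot [[0.4892, 0.1286]] plane [0.0088 0.0014 0.0449] [[0.543, 0.107], [0.473, 0.063], [0.439, 0.151], [0.509, 0.191]]
scene 619 [269.  228.2] ctr [0.6145 0.0731] dot [[0.613, 0.0709]] plane [0.0154 0.0043 0.0488] [[0.666, 0.05], [0.593, 0.005], [0.562, 0.095], [0.634, 0.136]]
scene 655 [297.8 244.2] ctr [0.5806 0.1639] dot [[0.5779, 0.161]] plane [0.0116 0.004  0.0449] [[0.632, 0.14], [0.559, 0.099], [0.528, 0.186], [0.6, 0.224]]
rim z 0.04480169201980694
```

Cover2 (far right) reads about 3.6 mm proud in both views, with the frame yaw near 20.6°. I'll test it at its edge first, and need the move in tool axes.

```bash
cat > g.py <<'E'
import numpy as np,sys
from scipy.spatial.transform import Rotation as Ro
from station import monitor
s=monitor.sense(); R=Ro.from_euler("xyz",s["tcp_rot"],degrees=True).as_matrix()
t=np.array([float(a) for a in sys.argv[1:4]]); yaw=np.radians(20.6)
fx=np.array([np.cos(yaw),np.sin(yaw),0]); fy=np.array([-fx[1],fx[0],0])
print("t",s["t"],"tcp",s["tcp_pos"].round(4),"F",s["ft_force"].round(2),"w",round(s["grip_width"],4),"q",s["qpos"].round(0))
print("tool axes cols",R.round(3).tolist())
print("delta tool cm",(R.T@(t-s["tcp_pos"])*100).round(2))
# best rotation: tool x down, tool z along nearest frame axis
for z in(fx,-fx,fy,-fy):
    x=np.array([0,0,-1.]); T=np.c_[x,np.cross(z,x),z]; print("rotvec",Ro.from_matrix(R.T@T).as_rotvec().round(3))
E
python3 g.py 0.587 0.064 0.10
```

```text
t 0.1 tcp [ 0.2654 -0.5655  0.2306] F [ 0.3  -0.54 -0.73] w 0.0854 q [64. 19. -4. 84.  1. 77. -5.]
tool axes cols [[-0.001, 0.905, 0.425], [0.001, 0.425, -0.905], [-1.0, -0.0, -0.001]]
delta tool cm [ 13.11  55.86 -43.3 ]
rotvec [-1.492e+00 -1.000e-03 -1.000e-03]
rotvec [ 1.65e+00 -1.00e-03  1.00e-03]
rotvec [-3.062e+00 -0.000e+00 -2.000e-03]
rotvec [ 0.079 -0.001  0.   ]
```

{"fn": "carry_out", "kwargs": {"increments": [0,2,-1.5,0,0,0,0,4,-3.1,0,0,0,0,4,-3.1,0,0,0,0,4,-3.1,0,0,0,0,4,-3.1,0,0,0,0,4,-3.1,0,0,0,0,4,-3.1,0,0,0,0,4,-3.1,0,0,0,0,4,-3.1,0,0,0,0,4,-3.1,0,0,0,0,4,-3.1,0,0,0,0,4,-3.1,0,0,0,0,4,-3.1,0,0,0,0,4,-3.1,0,0,0,0,2,-1.5,0,0,0,0,0,0,0.08,0,0,0,0,0,0,0,0,0,0,0,0,0,0], "fingers": 0}}

```text
t: 2.35
tcp_pos: [0.5884, 0.0636, 0.2312]
tcp_rot: [-48.5, 90.0, -117.9]
ft_force: [0.1, -0.5, 0.9]
grip_width: 0.0002
```

```bash
python3 g.py 0.587 0.064 0.07
```

```text
t 2.35 tcp [0.5884 0.0636 0.2312] F [ 0.15 -0.52  0.88] w 0.0002 q [ 16.  18. -33.  88.  10.  77. -87.]
tool axes cols [[-0.0, 0.936, 0.352], [-0.0, 0.352, -0.936], [-1.0, -0.0, 0.0]]
delta tool cm [16.12 -0.11 -0.09]
rotvec [-1.571 -0.     0.   ]
rotvec [1.571 0.    0.   ]
rotvec [-3.141e+00 -1.000e-03  0.000e+00]
rotvec [0. 0. 0.]
```

{"fn": "carry_out", "kwargs": {"increments": [3,-0.1,-0.1,0,0,0,4,0,0,0,0,0,4,0,0,0,0,0,3,0,0,0,0,0,2,0,0,0,0,0,0.8,0,0,0,0,0,0,0,0,0,0,0,0,0,0,0,0,0]}}

```text
t: 3.35
tcp_pos: [0.588, 0.0648, 0.0645]
tcp_rot: [70.6, 89.9, 1.2]
ft_force: [-0.1, -0.6, 0.4]
grip_width: -0.0001
```

```bash
python3 g.py 0.587 0.064 0.0485
python3 - <<'E'
from station import read_camera
import cv2,numpy as np
c=read_camera("scene"); np.savez("pics/s1.npz",**c)
cv2.imwrite("pics/s1.png",cv2.resize(c["pixels"][150:290,200:380,::-1],None,fx=4,fy=4,interpolation=cv2.INTER_CUBIC))
E
```

```text
t 3.35 tcp [0.588  0.0648 0.0645] F [-0.07 -0.6   0.39] w -0.0001 q [ 14.  26. -31.  98.  15.  60. -91.]
tool axes cols [[0.002, 0.936, 0.351], [0.0, 0.351, -0.936], [-1.0, 0.002, 0.001]]
delta tool cm [ 1.6  -0.13  0.04]
rotvec [-1.571e+00  2.000e-03 -1.000e-03]
rotvec [ 1.57e+00 -1.00e-03 -2.00e-03]
rotvec [ 3.141e+00 -3.000e-03 -1.000e-03]
rotvec [-0.001  0.001 -0.002]
```

View pics/s1.png

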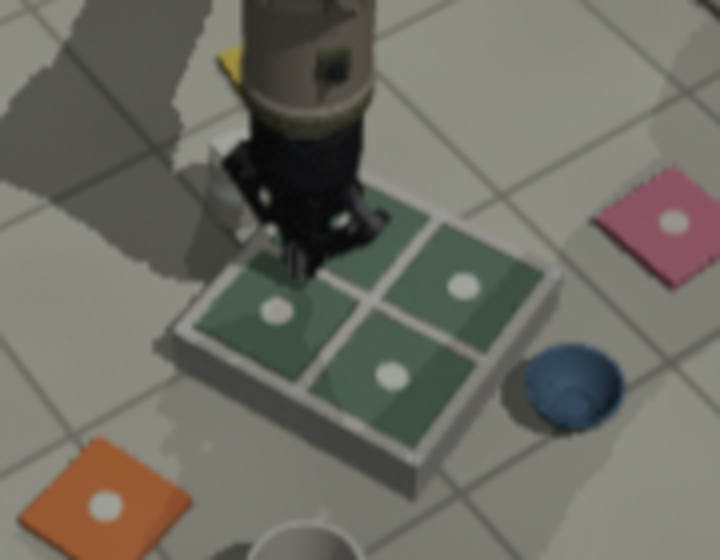

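The shut fingertips sit over the near edge of cover2 (dot at crop (277,310)), and the jar is clear. Now a slow press.

{"fn": "carry_out", "kwargs": {"increments": [0.5,-0.1,0,0,0,0,0.5,0,0,0,0,0,0.3,0,0,0,0,0,0.1,0,0,0,0,0,0.1,0,0,0,0,0,0.05,0,0,0,0,0,0,0,0,0,0,0]}}

```text
t: 4.28
tcp_pos: [0.5863, 0.0643, 0.0478]
tcp_rot: [-46.2, 90.0, -115.7]
ft_force: [-2.2, -0.3, 1.1]
grip_width: 0.0001
```

```bash
python3 g.py 0.587 0.064 0.0485
```

```text
t 4.275 tcp [0.5863 0.0643 0.0478] F [-2.2  -0.32  1.12] w 0.0001 q [ 14.  28. -31.  99.  16.  58. -92.]
tool axes cols [[-0.0, 0.936, 0.351], [-0.0, 0.351, -0.936], [-1.0, -0.0, 0.0]]
delta tool cm [-0.07  0.06  0.05]
rotvec [-1.572 -0.     0.   ]
rotvec [1.57 0.   0.  ]
rotvec [ 3.141  0.    -0.   ]
rotvec [-0.001  0.     0.   ]
```

{"fn": "carry_out", "kwargs": {"increments": [0.05,0,0,0,0,0,0.05,0,0,0,0,0,0,0,0,0,0,0]}}

```text
t: 4.65
tcp_pos: [0.5863, 0.0642, 0.0469]
tcp_rot: [-20.4, 90.0, -89.8]
ft_force: [-1.9, -1.5, 3.7]
grip_width: 0.0002
```

```bash
cat > d.py <<'E'
import sys
from m import *
from station import read_camera,monitor
for n in("top","scene"): covers(read_camera(n),n)
s=monitor.sense(); print(s["t"],s["tcp_pos"].round(4),s["ft_force"].round(2))
E
python3 d.py
```

```text
top 443 [238.8 200. ] ctr [0.5819 0.1661] dot [[0.5812, 0.1656]] plane [-0.0049 -0.012   0.0442] [[0.605, 0.217], [0.635, 0.141], [0.559, 0.112], [0.53, 0.188]]
top 466 [248.2 224.7] ctr [0.4922 0.1315] dot [[0.492, 0.132]] plane [ 0.0068 -0.0094  0.0437] [[0.516, 0.184], [0.544, 0.108], [0.468, 0.08], [0.44, 0.155]]
rim z 0.04378475301559816
scene 212 [295.2 208.3] ctr [0.5093 0.0569] dot [] plane [-0.0172  0.0449  0.0452] [[0.563, 0.052], [0.495, 0.007], [0.474, 0.061], [0.542, 0.103]]
scene 576 [315.6 221.5] ctr [0.4907 0.1296] dot [[0.4892, 0.1286]] plane [ 0.0114 -0.004   0.0451] [[0.542, 0.106], [0.47, 0.063], [0.439, 0.151], [0.51, 0.19]]
scene 578 [268.5 229. ] ctr [0.6172 0.0744] dot [[0.6119, 0.0695]] plane [0.099  0.0393 0.0502] [[0.667, 0.049], [0.596, 0.004], [0.563, 0.096], [0.633, 0.137]]
scene 657 [297.8 244.2] ctr [0.5807 0.1638] dot [[0.5793, 0.162]] plane [-0.0034  0.0061  0.0451] [[0.632, 0.141], [0.559, 0.099], [0.528, 0.186], [0.601, 0.224]]
rim z 0.04471194295967475
4.75 [0.5863 0.0643 0.0469] [-2.3  -1.32  4.37]
```

The plane fit shows cover2 tilted by 0.106 rad under about 4 N, so it rocks. Release, then move over its middle.

{"fn": "carry_out", "kwargs": {"increments": [-0.2,0,0,0,0,0,-0.3,0,0,0,0,0,-1,0,0,0,0,0,0,1,0,0,0,0,0,1.5,0,0,0,0,0,0.5,0,0,0,0,0,0,0,0,0,0,0,0,0,0,0,0]}}

```text
t: 5.75
tcp_pos: [0.6141, 0.0747, 0.0616]
tcp_rot: [-82.2, 90.0, -151.6]
ft_force: [-0.7, 0.1, -0.0]
grip_width: 0.0001
```

```bash
python3 d.py; python3 g.py 0.615 0.0745 0.0485
```

```text
top 438 [238.8 200.4] ctr [0.5804 0.1662] dot [[0.5831, 0.1654]] plane [0.0013 0.0132 0.0439] [[0.605, 0.217], [0.634, 0.142], [0.558, 0.114], [0.53, 0.188]]
top 459 [248.2 224.7] ctr [0.4922 0.1314] dot [[0.492, 0.132]] plane [ 0.0012 -0.0037  0.0433] [[0.516, 0.183], [0.544, 0.108], [0.468, 0.08], [0.44, 0.154]]
rim z 0.04389696183477079
scene 300 [293.3 206.5] ctr [0.5099 0.0483] dot [] plane [0.0111 0.0064 0.0449] [[0.571, 0.036], [0.501, -0.01], [0.474, 0.061], [0.543, 0.103]]
scene 581 [315.6 221.5] ctr [0.4909 0.1296] dot [[0.4892, 0.1286]] plane [0.0063 0.0117 0.045 ] [[0.542, 0.106], [0.469, 0.063], [0.439, 0.151], [0.511, 0.19]]
scene 521 [268.8 230.2] ctr [0.6189 0.0786] dot [] plane [0.0009 0.0016 0.0489] [[0.666, 0.049], [0.577, 0.01], [0.563, 0.096], [0.651, 0.131]]
scene 654 [297.8 244.2] ctr [0.5808 0.1639] dot [[0.5798, 0.1624]] plane [-0.0013  0.0074  0.0452] [[0.632, 0.14], [0.558, 0.099], [0.529, 0.185], [0.602, 0.223]]
rim z 0.04462211749498778
5.85 [0.6141 0.0746 0.0618] [-0.03  0.12  0.04]
t 5.85 tcp [0.6141 0.0746 0.0618] F [-0.03  0.12  0.04] w 0.0001 q [ 12.  30. -30.  94.  17.  61. -92.]
tool axes cols [[-0.0, 0.936, 0.351], [-0.0, 0.351, -0.936], [-1.0, -0.0, 0.0]]
delta tool cm [1.33 0.08 0.04]
rotvec [-1.572  0.     0.   ]
rotvec [ 1.57  0.   -0.  ]
rotvec [ 3.141  0.    -0.   ]
rotvec [-0.001  0.     0.   ]
```

Cover2 fell back level. Pressing the middle slowly.

{"fn": "carry_out", "kwargs": {"increments": [0.6,0.1,0,0,0,0,0.5,0,0,0,0,0,0.1,0,0,0,0,0,0.1,0,0,0,0,0,0.1,0,0,0,0,0,0.1,0,0,0,0,0,0.1,0,0,0,0,0,0,0,0,0,0,0]}}

```text
t: 6.85
tcp_pos: [0.6152, 0.0752, 0.0467]
tcp_rot: [-21.8, 90.0, -91.3]
ft_force: [-5.3, -1.2, 8.6]
grip_width: -0.0
```

{"fn": "carry_out", "kwargs": {"increments": [0.1,0,0,0,0,0,0.1,0,0,0,0,0,0.1,0,0,0,0,0,0,0,0,0,0,0]}}

```text
t: 7.35
tcp_pos: [0.6152, 0.0752, 0.0451]
tcp_rot: [-22.3, 89.9, -91.8]
ft_force: [-11.8, -2.9, 23.3]
grip_width: 0.0001
```

{"fn": "carry_out", "kwargs": {"increments": [0.1,0,0,0,0,0,0,0,0,0,0,0]}}

```text
t: 7.6
tcp_pos: [0.6153, 0.0752, 0.045]
tcp_rot: [-15.0, 89.9, -84.4]
ft_force: [-16.0, -3.7, 31.2]
grip_width: -0.0
```

```bash
python3 d.py | grep scene -A1
```

```text
scene 311 [293.2 206.5] ctr [0.5101 0.048 ] dot [] plane [0.0004 0.0118 0.0453] [[0.569, 0.036], [0.501, -0.009], [0.474, 0.061], [0.542, 0.103]]
scene 577 [315.6 221.5] ctr [0.4909 0.1296] dot [[0.4892, 0.1286]] plane [0.0125 0.0085 0.0451] [[0.542, 0.106], [0.469, 0.063], [0.439, 0.151], [0.511, 0.19]]
scene 466 [268.5 231.5] ctr [0.6222 0.0815] dot [] plane [0.0147 0.0108 0.0451] [[0.667, 0.052], [0.595, 0.006], [0.562, 0.095], [0.634, 0.137]]
scene 659 [297.8 244.2] ctr [0.5808 0.1639] dot [[0.5779, 0.161]] plane [0.0072 0.0131 0.0449] [[0.632, 0.141], [0.559, 0.099], [0.528, 0.186], [0.6, 0.224]]
rim z 0.044397328320228774
```

Stiff stop at z = 45.0 mm, and the cover plane is at 45.1 mm, the same as the others. Releasing gently and backing well off to check.

{"fn": "carry_out", "kwargs": {"increments": [-0.2,0,0,0,0,0,-0.2,0,0,0,0,0,-0.3,0,0,0,0,0,-1,0,0,0,0,0,-3,0,0,0,0,0,-4,0,0,0,0,0,-4,0,0,0,0,0,-3,-2,2,0,0,0,0,-3,4,0,0,0,0,-3,4,0,0,0,0,-3,4,0,0,0,0,-3,4,0,0,0,0,-3,4,0,0,0,0,-3,4,0,0,0,0,-2,2,0,0,0,0,0,0,0,0,0,0,0,0,0,0,0]}}

```text
t: 9.82
tcp_pos: [0.5082, -0.2632, 0.1992]
tcp_rot: [95.5, 90.0, 26.1]
ft_force: [0.2, -0.2, 0.4]
grip_width: 0.0
```

```bash
python3 d.py
python3 - <<'E'
from station import read_camera
import cv2
c=read_camera("scene")
cv2.imwrite("pics/s2.png",c["pixels"][:,:,::-1])
E
```

```text
top 453 [263.8 190.7] ctr [0.6161 0.076 ] dot [[0.6167, 0.0756]] plane [-0.0051  0.0138  0.0439] [[0.64, 0.128], [0.669, 0.053], [0.592, 0.025], [0.564, 0.099]]
top 446 [239.  200.1] ctr [0.5814 0.1654] dot [[0.5819, 0.1654]] plane [ 0.0167 -0.0078  0.0439] [[0.605, 0.217], [0.634, 0.142], [0.558, 0.114], [0.53, 0.188]]
top 458 [273.2 215.3] ctr [0.526  0.0416] dot [[0.5264, 0.0424]] plane [ 0.0014 -0.0075  0.0438] [[0.55, 0.094], [0.579, 0.018], [0.503, -0.01], [0.474, 0.064]]
top 465 [248.2 224.7] ctr [0.4923 0.1314] dot [[0.492, 0.132]] plane [-0.0047 -0.0047  0.0436] [[0.516, 0.183], [0.544, 0.108], [0.468, 0.08], [0.44, 0.154]]
rim z 0.04349106161825021
scene 533 [287.4 207. ] ctr [0.5254 0.0398] dot [[0.524, 0.0385]] plane [0.0006 0.0112 0.045 ] [[0.577, 0.017], [0.509, -0.029], [0.474, 0.061], [0.542, 0.103]]
scene 578 [315.6 221.6] ctr [0.4912 0.13  ] dot [[0.4892, 0.1286]] plane [0.001  0.0135 0.0454] [[0.543, 0.106], [0.47, 0.063], [0.439, 0.151], [0.511, 0.19]]
scene 606 [269.  228.6] ctr [0.6153 0.0742] dot [[0.6148, 0.0732]] plane [-0.0018  0.0053  0.0449] [[0.667, 0.052], [0.596, 0.006], [0.563, 0.096], [0.633, 0.138]]
scene 658 [297.8 244.2] ctr [0.5809 0.164 ] dot [[0.5779, 0.161]] plane [-0.0007  0.0026  0.045 ] [[0.632, 0.14], [0.558, 0.099], [0.528, 0.186], [0.602, 0.224]]
rim z 0.04477084679795998
9.925 [ 0.5084 -0.2628  0.1991] [ 0.1  -0.01  1.31]
```

View pics/s2.png

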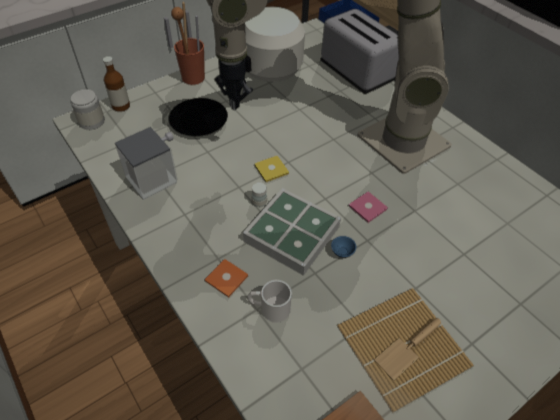

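All four covers are flush (heights within 0.5 mm in each view). The bowl (343,247), jar (260,194), mug and look-alikes are where they were, and the arm is clear.

```bash
python3 -c "
from station import workorder; print(workorder.finish_job())"
```

```text
the job is handed in; nothing more can be done
None
```

The loose cover was cover2 (far right). It is now pressed flush, and I handed the job in at about 10 s on the robot's clock.

- **Finding it:** Both cameras' depth showed cover2 about 3.6 mm proud before I touched anything, so I pressed its edge first. I did not press the other three covers.
- **Rocking:** At about 4 N near its edge, cover2 tipped 0.106 rad. The fingertips stopped about 2 mm above flush, and it fell back level when released.
- **Seating:** I pressed slowly in its middle. It sank about 3.5 mm to a firm stop at z = 45.0 mm, with a peak reading of about 31 N vertical and 16 N sideways. The sideways part was probably fingertip friction.
- **Last checks:** All four covers measured level and flush, at 44.9 to 45.4 mm in the scene view and 43.6 to 43.9 mm in the top view. The roughly 1 mm difference between views is within the stated 2 mm calibration. The bowl, jar, mug, look-alikes and paddle looked unmoved in the final picture. The arm was clear of everything.

No check failed.

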